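# Release the ratchet clamp and square up the brass plate

## Robot

A 6-joint arm with a two-finger parallel gripper is mounted at the origin on the work surface. World frame = base frame: x ahead of the robot, y to its left, z up, the work surface at z = 0. Lengths are in m, angles in rad, forces in N, time in s.
With the tool pointing down it reaches from about 0.3 to 0.85 m from the base axis. Payload 5.4 kg.
Tool frame: the origin (TCP) lies at the very end of the fingers, on their centre line; the grasp point (between the pads) lies 19 mm behind it (r.grasp_offset is the z of the grasp point in the tool frame, in m); z points along the fingers, x is the direction in which the jaws open and shut, and the axes are right-handed (so a half turn about z gives the same grasp; the last joint's range is limited). The gripper opens to 85 mm and grips with 20 to 120 N. Pads are 22 mm wide; open, the fingers measure 114 mm over their backs; the gripper's body (76 mm by 85 mm) begins 54 mm behind the grasp point. The pads swing forward as they close: fully open they stand 13 mm farther back than shut.
Start: joints at [-1.474, 0.158, 1.597, -0, 1.386, -0.21], TCP at [0.174, -0.548, 0.231] pointing down, gripper open.
Joint ranges: [-2.91, 2.91], [-0.94, 2.29], [0.18, 2.7], [-1.29, 4.43], [0.17, 2.64], [-3, 3]. Speed limits (rad/s): [2.57, 2.57, 3.14, 3.14, 3.14, 3.14].

## Interface

Orientations are given as a unit quaternion [x, y, z, w].
In Python, from cell import r gives the robot as it stands.
- The arm moves only by the shell command python3 -m jog 'ROWS' [OPENING] [FORCE]. ROWS is JSON, a list that holds one entry, the list of rows, each a list of 4 numbers: the shift along the tool's x, y, z in mm, then the turn about the tool's z in rad. In form: [[[x, y, z, twist], ...]]. A call has exactly 5 rows; each row is the pose to reach, as a shift and turn from the pose commanded when the call began, along the tool's axes at that moment; what a row does not reach only later rows make up. A row lasts 1/12 s, in which the tool goes at most 41.7 mm and 7.16 degrees, less where a joint would pass 70% of its speed; a pose out of reach is approached as far as the arm can. A call with a gripper value outside its range is refused whole. OPENING is the finger opening in mm, from 0 to 85.4, set as the call begins (- or left out, the last holds). The fingers move at their own pace and stop on an object; FORCE is the grip in N (left out, the last holds). Time passes only in rows, so rows that repeat a pose let the fingers close, or fill a call up. It gives the time, the measured TCP pose, the force and the opening at its end, in the units of the state.
- r.get_state(): the state, without advancing time (a new reading comes with each control period).
- r.get_image(name): name is "scene" or "top"; returns (picture, depth): 420x560x3 uint8, red, green, blue; 420x560 float32, m along the optical axis (not along the pixel's ray), 0 where there is no reading.
- r.get_calibration(name): a dict with "intrinsics" (3x3 intrinsics, pixels), "rvec" (rotation vector, rad) and "tvec" (3), from world to camera coordinates, as OpenCV has them. Camera axes: x right, y down, z forward; pixel columns grow to the right and rows downward; lengths in m; the calibration is good to about 2 mm. A picture is of the moment at which its call begins. get_calibration takes no time and is no camera call.
- r.job_done(): hands the job in, once; it reports no verdict.
The state is a dict: "time": time; "q": joint angles; "joint_vel": joint speeds; "joint_efforts": joint torques, N m; "position": TCP position; "orientation": TCP orientation; "wrist_force": force on the tool from outside, world axes, zero at the start; "moment": the same for the moment, N m; "grip_width": finger opening in m.
Only numpy, scipy, OpenCV 4.12 (cv2) and the standard library are available. Lean on these libraries where they do the work, as an engineer would, in place of code of your own. Each camera call takes 0.05 s, during which the arm holds its last target.

## Task

The brass plate lies crooked on the jig, under the yellow hold-down finger. Flip the orange pawl up and over until it stays up by itself, then wind the ratchet wheel back by its red crank knob to its stop so that the finger swings clear; then take the wooden-handled pusher and, with its white foot and not with your fingers, nudge the plate until it lies flat against both fences of the corner. Leave pawl and finger like that, stand the pusher upright on the bench top off the jig, and leave the other things on the bench alone.

Things in the scene. Friction and masses are not known exactly. Their poses are not given: they have to be found in the camera images.
- jig: green base plate of the clamp jig, fixed to the bench, 190 (x) by 350 (y) by 14 mm; origin at the centre of its underside. Its +y half carries a flat steel bed (170 by 175 mm, top 20 mm above the bench) with two dark fences, 16 mm wide, 12 mm high above the bed, along the bed's +x and +y edges; its -y half the ratchet wheel. 'Jig axes' below are these
- corner (a point): inner corner where the two fences meet, at bed height (20 mm); jig axes. In this frame the fence faces are the planes x = 0 and y = 0; the free bed lies at negative x (150 mm) and negative y (155 mm). The plate is home with its centre at x = -40, y = -30 mm, edges parallel to the fences
- wheel_axis (a point): centre of the ratchet wheel on its upright axis, 50 mm above the bench, level with the tooth tips. Steel disc 120 mm across, 24 saw teeth on its top rim; hub 32 mm across, up to 66 mm. It carries the yellow hold-down finger (18 mm wide, 33 to 43 mm above the bench, end 175 mm from the axis, 120 degrees anticlockwise of the crank arm) and a dark crank arm (top at 60 mm)
- wheel (a joint): turn of the wheel, rad: 0 to 1.5, growing anticlockwise seen from above, which is backwards (finger off); 1.5 is its stop. At 0 the finger points 80 and the crank arm -40 degrees from the jig's +x. It stays where it is left; turning takes 2 to 4 N at the knob. With the pawl down it turns back at most one tooth (0.26 rad), then locks
- crank_knob (a point): centre of the red crank knob, an upright cylinder 24 mm in diameter, 70 to 106 mm above the bench (this point 88 mm), 65 mm from the wheel axis. It spins freely on its pin, so a hand can carry it round the axis without turning the wrist
- pawl_hinge (a point): middle of the pawl's level hinge pin, 56 mm above the bench, between two green cheeks, 24 mm over all, that rise to 62 mm. Jig axes. The pin points 20 degrees anticlockwise of the jig's +x
- pawl_ball (a point): centre of the orange ball (20 mm diameter) on a stalk near the pawl's tip, 57 mm from the hinge pin; pawl down: 84 mm above the bench, 50 mm from the pin horizontally. The orange pawl bar below is 12 mm wide, its top 24 mm below this point. Its axes are the pawl's: x from hinge to tip (pawl down: level, 110 degrees from the jig's +x), y along the pin
- pawl (a joint): lift of the pawl, rad: 0 fully down in the teeth (up to 0.15 resting on a tooth) to 1.85 (flipped over, on its stop). It swings loosely by gravity: released below about 1.1 it falls back; above about 1.3 it falls on to 1.85 and stays up
- plate_mid (a point): centre of the brass plate, half-way up: 80 (x) by 60 (y) by 10 mm, about 0.4 kg, polished, loose on the steel bed and sliding easily (1 to 2 N), so this point is 25 mm above the bench; axes along its edges
- pusher_mid (a point): centre of the pusher, half-way up, 40 mm above its underside; standing upright on the bench at the start, axis upright. White round foot 36 mm in diameter and 16 mm high, above it a brass collar (26 mm) to 22 mm and a round wooden handle 25 mm in diameter up to 80 mm; 0.12 kg

How it is judged:
On the way, in this order (a step that is already met when the one before it is completed fails the run):
1. the pawl is lifted over, staying up, before the wheel is wound back (value of joint pawl above 1.4 rad and value of joint wheel below 0.8 rad), for 0.2 s.
2. with the pawl up, the wheel is wound back to its stop (within 0.2 rad) (value of joint pawl above 1.4 rad and value of joint wheel above 1.3 rad), for 0.2 s.
3. the plate lies against both fences (x of plate_mid in the frame of corner above -0.0422 m and y of plate_mid in the frame of corner above -0.0322 m and angle between the x axis of plate_mid and the x axis of corner, either way round below 0.03 rad and z of plate_mid in the frame of corner below 0.008 m), for 0.2 s.
At the end, for the whole second after the job is handed in: the pawl stays flipped up (joint above 1.4 rad), the wheel is back at its stop within 0.2 rad, the plate lies flat on the bed with its edges within 2 mm of both fences and parallel to them within 0.03 rad, and the pusher stands upright and still on the bench top, off the jig (all of step 2 and all of step 3 and angle between pusher_mid's own z axis and vertical below 0.1 rad and height (world z) of pusher_mid below 0.046 m and linear speed of each of pusher, plate below 0.02 m/s); the robot touches nothing.
It fails at once if the plate is touched by the gripper or arm instead of the pusher (contact force between any of the fingers, the arm and plate above 1 N).
It fails at once if another thing on the bench is shifted by more than 30 mm (distance of any of tin, jar, bell_big, bell_small, hammer, wrench from where it was at the start of the episode above 0.03 m).
It also fails if it takes over 72 s, if anything falls off the work surface, if the arm or the gripper's body presses on something with over 40 N, if the wrist force passes 120 N, or if a joint passes its speed limit or range.

## Working session

There is one attempt and no reset: what is moved stays moved. The work goes in short steps, Python scripts to look and compute and a shell command to move; the robot and the scene stay as the last step left them, time stands still between calls to the robot, and variables do not carry over. Pictures are saved under pics/ and viewed, and the job is handed in when it is done.

```bash
ls; mkdir -p pics
cat > h.py <<'E'
import numpy as np, cv2
from cell import r
def cal(n):
    c=r.get_calibration(n);R,_=cv2.Rodrigues(np.array(c["rvec"],float));return np.array(c["intrinsics"],float),R,np.array(c["tvec"],float).reshape(3)
def ray(n,u,v,z):
    K,R,t=cal(n);d=R.T@np.linalg.inv(K)@np.array([u,v,1.]);o=-R.T@t
    return o+d*(z-o[2])/d[2]
def proj(n,p):
    K,R,t=cal(n);c=K@(R@np.array(p,float)+t);return c[:2]/c[2]
def cloud(n,D):
    K,R,t=cal(n);v,u=np.mgrid[:D.shape[0],:D.shape[1]]
    P=np.stack([(u-K[0,2])/K[0,0]*D,(v-K[1,2])/K[1,1]*D,D],-1)
    return (P-t)@R
E
python3 - <<'E'
from h import *
for n in("scene","top"):
    I,D=r.get_image(n);np.savez(f"pics/{n}0.npz",I=I,D=D)
    cv2.imwrite(f"pics/{n}0.png",I[:,:,::-1])
    K,R,t=cal(n);print(n,K.round(1).tolist(),(-R.T@t).round(3),R.round(2).tolist())
print(r.get_state(), r.grasp_offset)
E
```

```text
pics
scene [[540.6, 0.0, 282.1], [0.0, 540.6, 205.6], [0.0, 0.0, 1.0]] [ 1.434 -0.56   0.88 ] [[0.54, 0.84, 0.02], [0.52, -0.32, -0.79], [-0.66, 0.43, -0.61]]
top [[397.7, 0.0, 281.4], [0.0, 397.7, 210.4], [0.0, 0.0, 1.0]] [ 0.38  -0.023  1.029] [[-0.02, -1.0, -0.03], [-0.99, 0.02, -0.17], [0.17, 0.03, -0.99]]
{'time': 0.1, 'q': array([-1.47404669e+00,  1.58986232e-01,  1.59811931e+00, -1.73847761e-06,
        1.38620391e+00, -2.10100104e-01]), 'joint_vel': array([ 0.00202232, -0.00180128, -0.0057676 ,  0.00267982,  0.00017936,
        0.00100037]), 'joint_efforts': array([-9.54627940e-04, -3.96992576e+01, -3.32338428e+01, -2.41184298e-04,
        4.24222526e-03, -1.09073045e-05]), 'position': array([ 0.17360807, -0.54759182,  0.23040873]), 'orientation': array([ 8.06863179e-01, -5.90737737e-01, -5.72262156e-04, -6.39820727e-04]), 'wrist_force': array([ 1.04934337, -0.33157025, -0.28823366]), 'moment': array([-0.01812903,  0.02796782, -0.00294414]), 'grip_width': 0.08525315021146165} -0.0187
```

View pics/scene0.png

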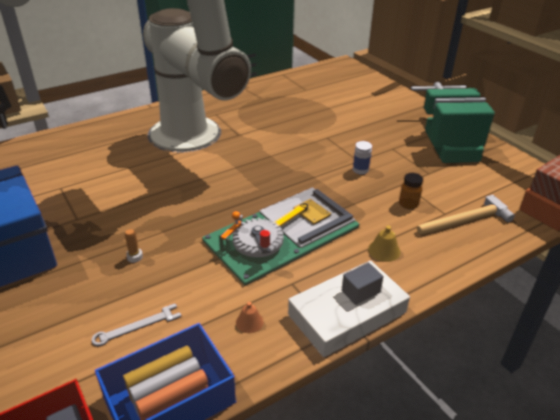

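View pics/top0.png

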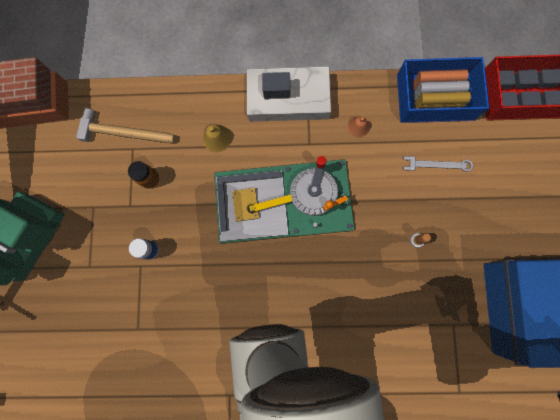

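Run:
```python
from h import *
I=np.load("pics/top0.npz")["I"][:,:,::-1]
cv2.imwrite("pics/tz.png",cv2.resize(I[150:252,205:365],None,fx=5,fy=5,interpolation=cv2.INTER_CUBIC)[:600])
J=np.load("pics/scene0.npz")["I"][:,:,::-1]
cv2.imwrite("pics/sz.png",cv2.resize(J[175:290,195:370],None,fx=4.5,fy=4.5,interpolation=cv2.INTER_CUBIC))
for n,A in(("top",I),("scene",J)):
    h=cv2.cvtColor(np.ascontiguousarray(A),cv2.COLOR_BGR2HSV)
    for nm,lo,hi in(("green",(65,90,40),(90,255,255)),("red",(0,200,90),(3,255,255)),("orange",(6,225,170),(14,255,255)),("yellow",(22,215,180),(30,255,255))):
        m=cv2.inRange(h,lo,hi);k,l,s,c=cv2.connectedComponentsWithStats(m)
        for i in range(1,k):
            if s[i,4]>15:print(n,nm,s[i],c[i].round(1))
```

```text
top green [ 287  160   67   76 1892] [324.3 209.4]
top green [215 163 101  32 570] [275.2 172.6]
top green [ 14 192  49  31 441] [ 37.  207.9]
top green [   0  206   54   78 1773] [ 19.7 240.8]
top red [548  55  12   2  17] [553.8  55.6]
top red [486  56  74  59 715] [505.   88.1]
top red [526  56  21   2  25] [536.1  56.2]
top red [317 157   9   9  63] [320.9 160.8]
top yellow [253 195  38  16 223] [272.2 202.6]
scene green [162   0  24   8  82] [173.    2.8]
scene green [ 226    0   65   40 1471] [252.6  14.4]
scene green [ 426   88   68   74 3542] [458.2 124.6]
scene green [ 222  223  135   59 1045] [279.  254.9]
scene green [205 228  21  23 191] [214.5 240.2]
scene red [261 231   7   5  28] [264.2 233.3]
scene red [  0 380  93  40 304] [ 60.1 400.6]
scene yellow [278 207  26  17 120] [290.5 214.8]
```

View pics/tz.png

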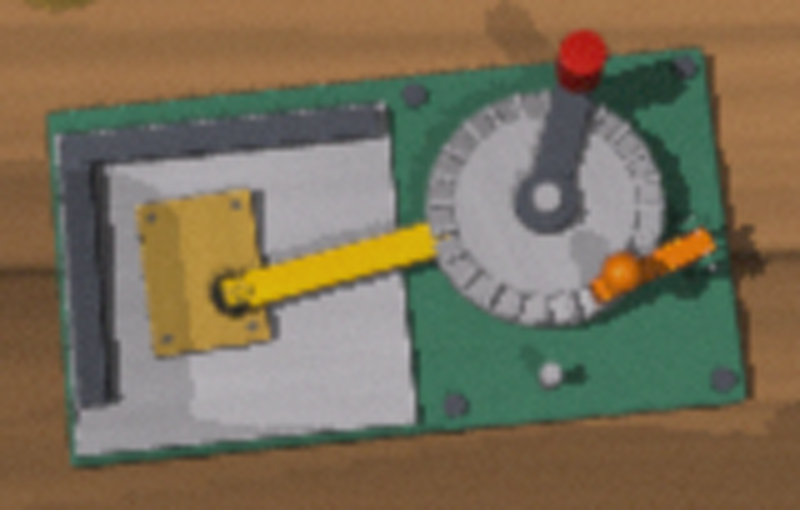

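View pics/sz.png

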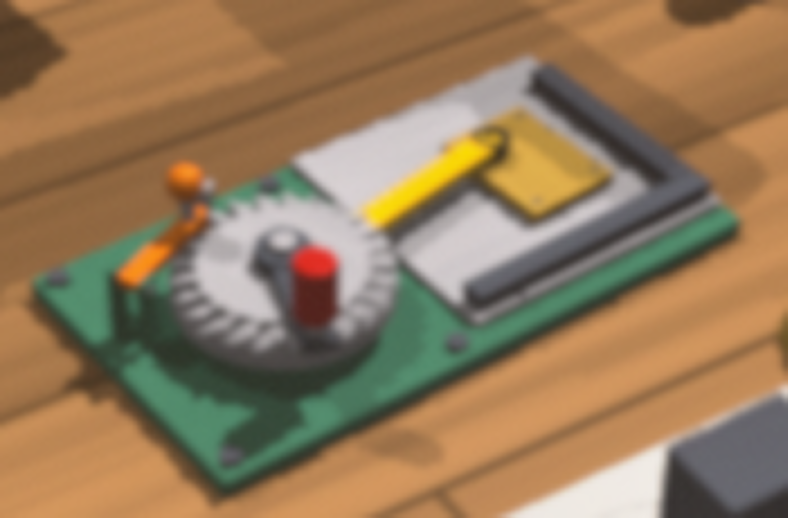

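```bash
cat >> h.py <<'E'
def tri(a,b): # pixel in top, scene
    P=[]
    A=[];B=[]
    for n,(u,v) in(("top",a),("scene",b)):
        K,R,t=cal(n);d=R.T@np.linalg.inv(K)@np.array([u,v,1.]);d/=np.linalg.norm(d);o=-R.T@t
        M=np.eye(3)-np.outer(d,d);A.append(M);B.append(M@o)
    return np.linalg.solve(sum(A),sum(B))
zt=lambda X,Y:(205+(X+.5)/5-.5,150+(Y+.5)/5-.5)
zs=lambda X,Y:(195+(X+.5)/4.5-.5,175+(Y+.5)/4.5-.5)
E
python3 - <<'E'
from h import *
print("jig corners",[ray("top",*zt(*p),.014)[:2].round(4).tolist() for p in((50,115),(703,48),(745,397),(75,465))])
print("jig corners scene",[ray("scene",*zs(*p),.014)[:2].round(4).tolist() for p in((738,225),(225,490),(37,283))])
print("fence outer at .032",[ray("top",*zt(*p),.032)[:2].round(4).tolist() for p in((60,137),(385,105))])
print("plate top",[ray("top",*zt(*p),.030)[:2].round(4).tolist() for p in((137,207),(260,190),(272,337),(157,356))])
print("bed inner corner",ray("top",*zt(104,168),.032))
print("hub",ray("top",*zt(547,196),.066), tri(zt(547,196),zs(284,240)))
print("knob top",ray("top",*zt(582,55),.106),tri(zt(582,50),zs(315,262)))
print("ball",ray("top",*zt(621,271),.084),tri(zt(621,271),zs(184,181)))
print("hinge",ray("top",*zt(702,241),.062),)
print("pusher"); 
J=np.load("pics/scene0.npz");I=np.load("pics/top0.npz")
cv2.imwrite("pics/pz.png",np.hstack([cv2.resize(J["I"][220:275,105:160,::-1],(400,400),interpolation=2),cv2.resize(I["I"][215:265,395:445,::-1],(400,400),interpolation=2)]))
E
```

```text
jig corners [[0.6598, 0.1786], [0.6877, -0.167], [0.5022, -0.1803], [0.4741, 0.1636]]
jig corners scene [[0.6636, 0.1743], [0.6921, -0.1693], [0.5057, -0.1804]]
fence outer at .032 [[0.6429, 0.1697], [0.6559, 0.0008]]
plate top [[0.6053, 0.1297], [0.6128, 0.0661], [0.5359, 0.0604], [0.5274, 0.1192]]
bed inner corner [0.62586749 0.1466552  0.032     ]
hub [ 0.59803063 -0.07947276  0.066     ] [ 0.59777138 -0.07964931  0.06664282]
knob top [ 0.65787617 -0.09601418  0.106     ] [ 0.66003057 -0.09714935  0.10530478]
ball [ 0.55612961 -0.11288483  0.084     ] [ 0.55457294 -0.11315637  0.09006313]
hinge [ 0.57440059 -0.15539961  0.062     ]
pusher
```

View pics/pz.png

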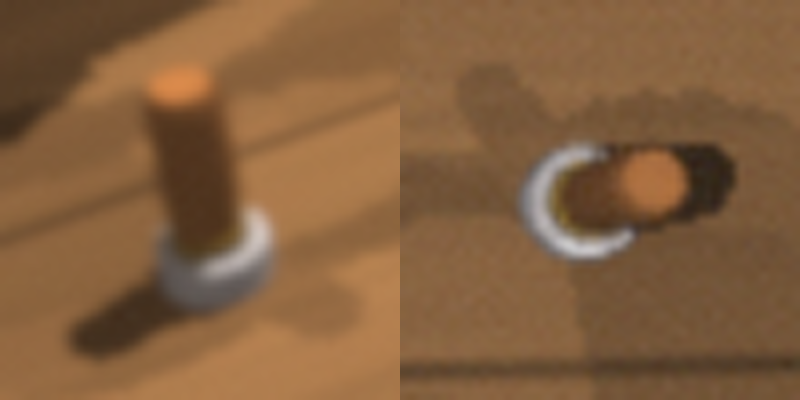

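```bash
cat >> h.py <<'E'
def yawof(q): return np.arctan2(2*(q[0]*q[1]+q[2]*q[3]),1-2*(q[1]**2+q[2]**2))
def togo(x,y,z,yaw=None):
    s=r.get_state();p=s["position"];a=yawof(s["orientation"])
    from scipy.spatial.transform import Rotation as Ro
    R=Ro.from_quat(s["orientation"]).as_matrix()
    d=R.T@(np.array([x,y,z])-p)*1000
    tw=0 if yaw is None else -((yaw-a+np.pi)%(2*np.pi)-np.pi)
    print("t%.2f"%s["time"],"pos",p.round(4),"yaw %.3f"%a,"F",s["wrist_force"].round(1),"grip %.4f"%s["grip_width"],"-> shift mm",d.round(1),"twist %.3f"%tw)
E
python3 - <<'E'
from h import *
S=lambda X,Y:(105+(X+.5)*55/400-.5,220+(Y+.5)*55/400-.5)
T=lambda X,Y:(395+(X+.5)/8-.5,215+(Y+.5)/8-.5)
print("push top",tri(T(253,182),S(181,87)),ray("top",*T(253,182),.08),ray("scene",*S(181,87),.08))
print("foot rim",ray("top",*T(185,202),.012))
print(proj("top",(.598,-.0797,.066)))
togo(.5546,-.1132,.2,.429)
E
```

```text
push top [ 0.47103458 -0.34096625  0.07877651] [ 0.47103906 -0.34025594  0.08      ] [ 0.47228053 -0.34155428  0.08      ]
foot rim [ 0.47159479 -0.34112352  0.012     ]
[314.09234356 188.80998992]
t0.10 pos [ 0.1736 -0.5476  0.2304] yaw -1.264 F [ 1.  -0.3 -0.3] grip 0.0853 -> shift mm [-299.  -494.4   31.1] twist -1.693
```

```bash
python3 -m jog '[[[-21,-35,0,-0.12],[-42,-70,0,-0.24],[-63,-105,0,-0.36],[-84,-140,0,-0.48],[-105,-175,0,-0.60]]]' 50 20; python3 -c "
from h import *
togo(.5546,-.1132,.2,.429)"
```

```text
time: 0.52
position: [0.3095, -0.3934, 0.2308]
orientation: [0.946, -0.323, -0.0, -0.0]
wrist_force: [1.3, -1.1, 0.1]
grip_width: 0.0502
t0.52 pos [ 0.3095 -0.3934  0.2308] yaw -0.659 F [ 1.3 -1.1  0.1] grip 0.0502 -> shift mm [  22.4 -371.6   31. ] twist -1.088
```

```bash
python3 -m jog '[[[2,-39,0,-0.12],[4,-78,0,-0.24],[6,-117,0,-0.36],[9,-156,0,-0.48],[11,-195,0,-0.60]]]'; python3 -c "
from h import *
togo(.5546,-.1132,.16,.429)"
```

```text
time: 0.93
position: [0.4384, -0.2466, 0.231]
orientation: [1.0, -0.029, -0.0, -0.0]
wrist_force: [-0.4, -0.2, 0.3]
grip_width: 0.0497
t0.93 pos [ 0.4384 -0.2466  0.231 ] yaw -0.058 F [-0.4 -0.2  0.3] grip 0.0497 -> shift mm [ 108.3 -139.9   71. ] twist -0.487
```

```bash
python3 -m jog '[[[22,-28,8,-0.1],[44,-56,18,-0.2],[66,-84,35,-0.3],[87,-112,50,-0.4],[108,-140,65,-0.487]]]'; python3 -m jog '[[[0,0,0,0],[0,0,0,0],[0,0,0,0],[0,0,0,0],[0,0,0,0]]]'
python3 - <<'E'
from h import *
togo(.5546,-.1132,.082,.429)
I,D=r.get_image("scene");cv2.imwrite("pics/s1.png",cv2.resize(I[150:290,180:370,::-1],None,fx=4,fy=4,interpolation=2))
I,D=r.get_image("top");cv2.imwrite("pics/t1.png",cv2.resize(I[130:270,205:365,::-1],None,fx=4,fy=4,interpolation=2))
E
```

```text
time: 1.35
position: [0.5549, -0.1138, 0.1652]
orientation: [0.977, 0.212, -0.0, -0.0]
wrist_force: [0.7, -1.0, 0.3]
grip_width: 0.0498
time: 1.77
position: [0.5542, -0.1169, 0.1672]
orientation: [0.978, 0.209, 0.001, 0.001]
wrist_force: [0.3, -0.4, -0.2]
grip_width: 0.0497
t1.77 pos [ 0.5542 -0.1169  0.1672] yaw 0.421 F [ 0.3 -0.4 -0.2] grip 0.0497 -> shift mm [ 1.8 -3.3 85.2] twist -0.008
```

View pics/s1.png

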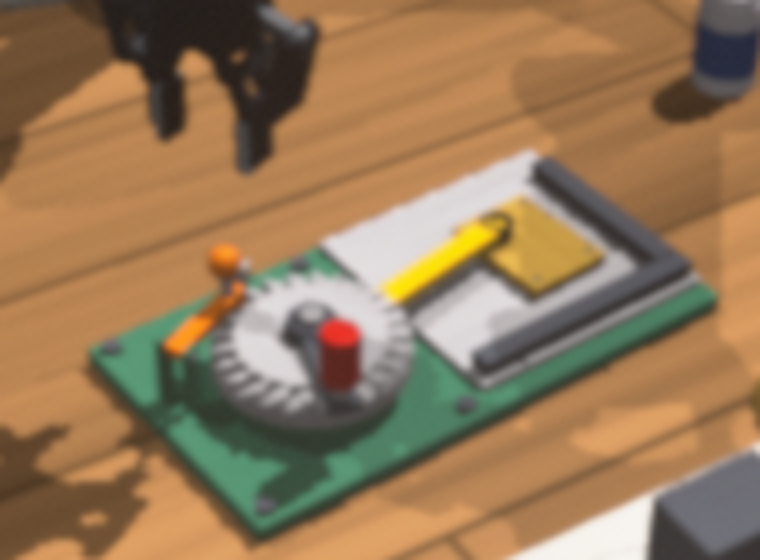

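View pics/t1.png

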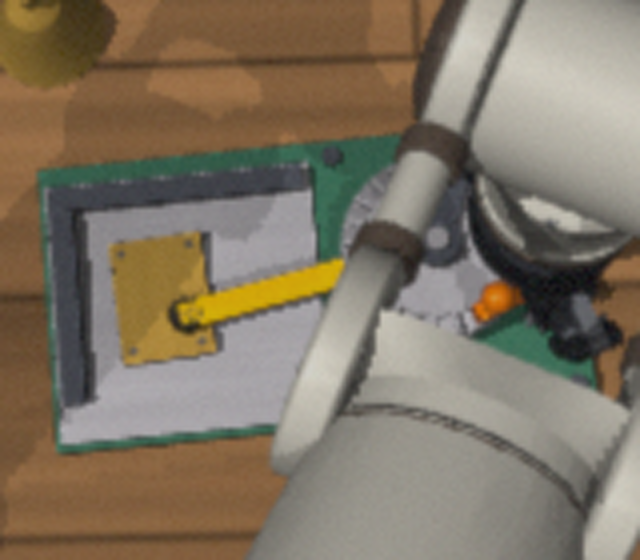

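```bash
python3 -m jog '[[[2,-3,25,0],[2,-3,50,0],[2,-3,75,0],[2,-3,92,0],[2,-3,92,0]]]'; python3 -m jog '[[[0,0,0,0],[0,0,0,0],[0,0,0,0],[0,0,0,0],[0,0,0,0]]]' 0 20;python3 - <<'E'
from h import *
togo(.5546,-.1132,.082,.429)
I,D=r.get_image("scene");cv2.imwrite("pics/s2.png",cv2.resize(I[150:290,180:370,::-1],None,fx=4,fy=4,interpolation=2))
E
```

```text
time: 2.28
position: [0.5518, -0.1114, 0.0704]
orientation: [0.978, 0.209, -0.003, -0.002]
wrist_force: [-0.9, 0.2, -0.5]
grip_width: 0.0502
time: 2.7
position: [0.5551, -0.1132, 0.0763]
orientation: [0.978, 0.21, -0.0, 0.001]
wrist_force: [-6.1, -1.8, 3.6]
grip_width: 0.0181
t2.70 pos [ 0.5551 -0.1132  0.0763] yaw 0.423 F [-6.1 -1.8  3.6] grip 0.0181 -> shift mm [-0.5 -0.2 -5.7] twist -0.006
```

View pics/s2.png

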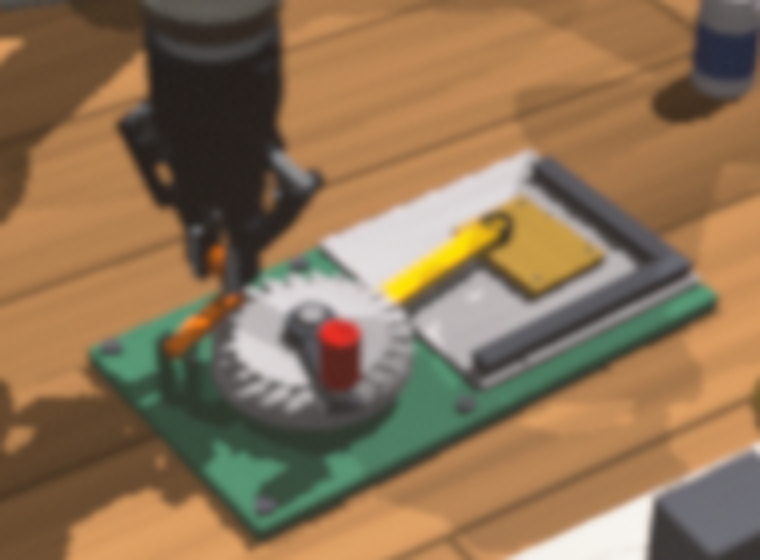

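```bash
python3 -m jog '[[[0,4,-5,0],[0,9,-10,0],[0,15,-14,0],[0,22,-18,0],[0,29,-20,0]]]'; python3 -m jog '[[[0,7,-2,0],[0,15,-3,0],[0,22,-3,0],[0,29,-2,0],[0,36,0,0]]]';python3 -m jog '[[[0,6,2,0],[0,11,5,0],[0,16,8,0],[0,16,8,0],[0,16,8,0]]]'
python3 - <<'E'
from h import *
togo(.5546,-.1132,.082,.429)
I,D=r.get_image("scene");cv2.imwrite("pics/s3.png",cv2.resize(I[150:290,180:370,::-1],None,fx=4,fy=4,interpolation=2))
E
```

```text
time: 3.17
position: [0.5668, -0.1392, 0.0958]
orientation: [0.978, 0.21, -0.0, -0.0]
wrist_force: [-6.6, 0.1, 4.0]
grip_width: 0.0177
time: 3.58
position: [0.5823, -0.1732, 0.0962]
orientation: [0.978, 0.21, 0.0, 0.001]
wrist_force: [-5.6, -1.9, 3.9]
grip_width: 0.018
time: 4.0
position: [0.5893, -0.1885, 0.0884]
orientation: [0.978, 0.21, 0.001, 0.002]
wrist_force: [-3.9, -3.9, 4.0]
grip_width: 0.0179
t4.00 pos [ 0.5893 -0.1885  0.0884] yaw 0.422 F [-3.9 -3.9  4. ] grip 0.0179 -> shift mm [ -0.8 -82.9   6. ] twist -0.007
```

View pics/s3.png

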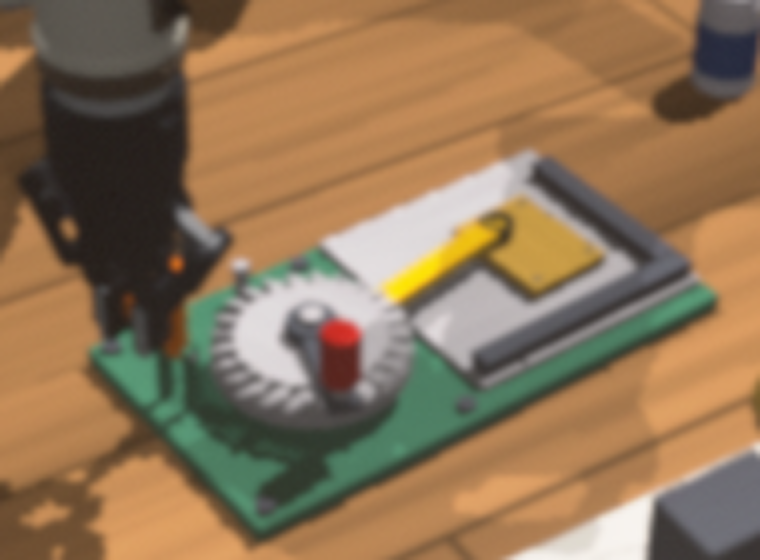

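```bash
python3 -m jog '[[[0,0,0,0],[0,0,0,0],[0,0,0,0],[0,0,0,0],[0,0,-10,0]]]' 50 20; python3 -m jog '[[[0,0,-25,0],[0,0,-50,0],[0,0,-80,0],[0,0,-80,0],[0,0,-80,0]]]'
python3 - <<'E'
from h import *
togo(.659,-.0968,.17,.429)
I,D=r.get_image("scene");cv2.imwrite("pics/s4.png",cv2.resize(I[150:290,180:370,::-1],None,fx=4,fy=4,interpolation=2))
E
```

```text
time: 4.47
position: [0.5869, -0.185, 0.0945]
orientation: [0.978, 0.21, -0.001, -0.001]
wrist_force: [-0.3, -0.6, -0.7]
grip_width: 0.0502
time: 4.88
position: [0.5898, -0.1866, 0.1797]
orientation: [0.978, 0.21, 0.002, 0.002]
wrist_force: [-0.8, -0.7, -1.0]
grip_width: 0.05
t4.88 pos [ 0.5898 -0.1866  0.1797] yaw 0.423 F [-0.8 -0.7 -1. ] grip 0.0500 -> shift mm [ 99.9 -53.5   9.8] twist -0.006
```

View pics/s4.png

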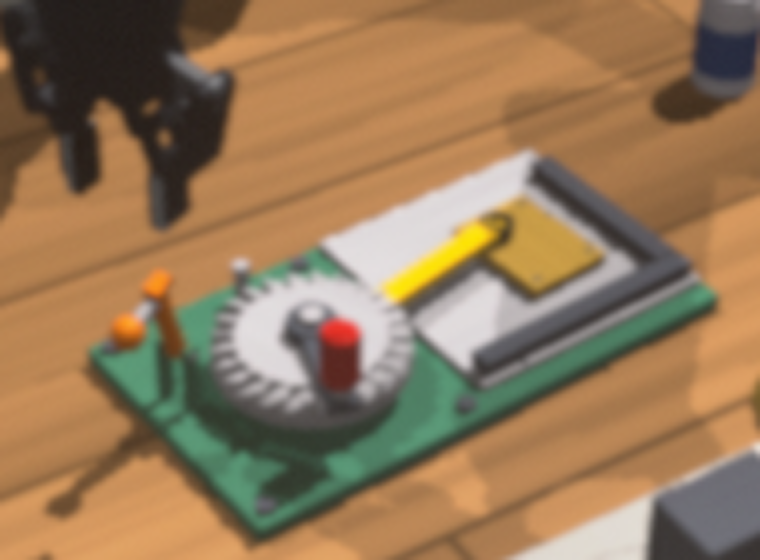

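```bash
python3 -m jog '[[[30,-16,0,0],[60,-32,0,0],[80,-43,0,0],[100,-53.5,10,0],[100,-53.5,10,0]]]' ; python3 -m jog '[[[0,0,0,0],[0,0,25,0],[0,0,50,0],[0,0,50,0],[0,0,50,0]]]'
python3 - <<'E'
from h import *
togo(.659,-.0968,.084,.429)
I,D=r.get_image("scene");cv2.imwrite("pics/s5.png",cv2.resize(I[150:290,180:370,::-1],None,fx=4,fy=4,interpolation=2))
E
```

```text
time: 5.35
position: [0.6572, -0.0919, 0.1626]
orientation: [0.977, 0.212, -0.002, -0.002]
wrist_force: [0.7, 0.3, -0.5]
grip_width: 0.0503
time: 5.77
position: [0.6553, -0.0965, 0.1144]
orientation: [0.978, 0.209, -0.002, -0.001]
wrist_force: [-0.2, 0.1, 0.1]
grip_width: 0.0501
t5.77 pos [ 0.6553 -0.0965  0.1144] yaw 0.422 F [-0.2  0.1  0.1] grip 0.0501 -> shift mm [ 3.4  1.9 30.4] twist -0.007
```

View pics/s5.png

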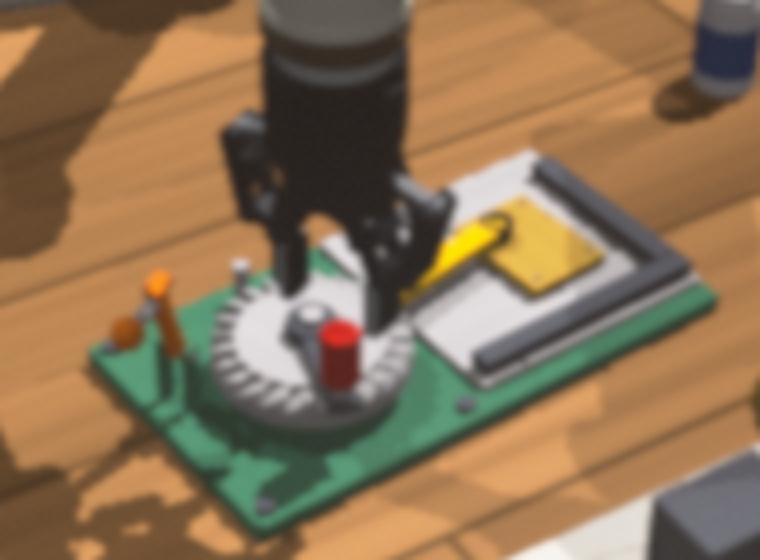

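```bash
python3 -m jog '[[[3,2,15,0],[3,2,31,0],[3,2,31,0],[3,2,31,0],[3,2,31,0]]]'
python3 - <<'E'
from h import *
togo(.659,-.0968,.084,.429)
print((proj("scene",(.6553,-.0965,.1144))-[180,150])*4)
I,D=r.get_image("scene");cv2.imwrite("pics/s6.png",cv2.resize(I[150:290,180:370,::-1],None,fx=4,fy=4,interpolation=2))
E
```

```text
time: 6.23
position: [0.6619, -0.0972, 0.0874]
orientation: [0.978, 0.21, 0.001, 0.001]
wrist_force: [0.2, 0.3, 1.0]
grip_width: 0.0496
t6.23 pos [ 0.6619 -0.0972  0.0874] yaw 0.423 F [0.2 0.3 1. ] grip 0.0496 -> shift mm [-2.5 -1.6  3.4] twist -0.006
[337.04182738 313.30440545]
```

View pics/s6.png

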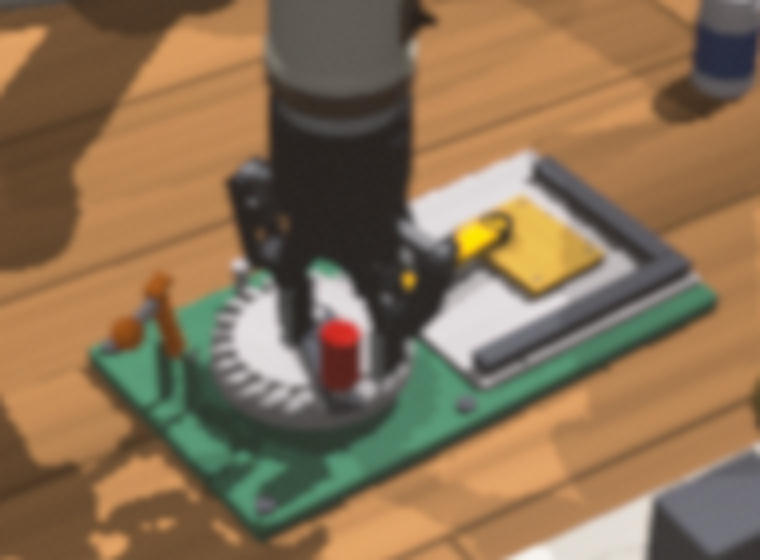

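```bash
python3 -m jog '[[[0,0,5,0],[0,0,5,0],[0,0,5,0],[0,0,5,0],[0,0,5,0]]]' 0 30
python3 - <<'E'
from h import *
togo(.659,-.0968,.084,.429)
s=r.get_state();h=np.array([.598,-.0797]);p=s["position"][:2]-h;a=np.arctan2(p[1],p[0]);R=np.hypot(*p);print("rad",R,"ang",a)
y=yawof(s["orientation"])
for f in (1,2,3,4,5,6,7,8,9,10,11,12,13,14,15):
    b=a+f*0.08;d=np.array([np.cos(b),np.sin(b)])*R-p
    print(f,round(b,3),(1000*np.array([d@[np.cos(y),np.sin(y)],d@[np.sin(y),-np.cos(y)]])).round(1))
E
```

```text
time: 6.7
position: [0.6606, -0.0967, 0.0806]
orientation: [0.978, 0.21, -0.001, -0.0]
wrist_force: [-3.7, -0.7, 4.3]
grip_width: 0.0233
t6.70 pos [ 0.6606 -0.0967  0.0806] yaw 0.423 F [-3.7 -0.7  4.3] grip 0.0233 -> shift mm [-1.5 -0.5 -3.4] twist -0.006
rad 0.06481911205545783 ang -0.26471503972514804
1 -0.185 [ 3.1 -4.1]
2 -0.105 [ 5.9 -8.5]
3 -0.025 [  8.3 -13.1]
4 0.055 [ 10.4 -17.8]
5 0.135 [ 12.1 -22.8]
6 0.215 [ 13.3 -27.8]
7 0.295 [ 14.2 -32.9]
8 0.375 [ 14.7 -38.1]
9 0.455 [ 14.7 -43.2]
10 0.535 [ 14.3 -48.4]
11 0.615 [ 13.5 -53.5]
12 0.695 [ 12.4 -58.6]
13 0.775 [ 10.8 -63.5]
14 0.855 [  8.8 -68.3]
15 0.935 [  6.4 -72.9]
```

```bash
python3 -m jog '[[[3,-4,0,0],[6,-8.5,0,0],[8.5,-13,0,0],[10.5,-18,0,0],[12,-23,0,0]]]'; python3 -m jog '[[[1,-5,0,0],[2,-10,0,0],[2.5,-15,0,0],[2.5,-20.5,0,0],[2.5,-25.5,0,0]]]'; python3 -m jog '[[[-1,-5,0,0],[-2,-10,0,0],[-3.5,-15,0,0],[-5,-19,0,0],[-5,-19,0,0]]]'
python3 - <<'E'
from h import *
togo(.659,-.0968,.084,.429)
s=r.get_state();h=np.array([.598,-.0797]);p=s["position"][:2]-h;a=np.arctan2(p[1],p[0]);R=np.hypot(*p);print("rad",R,"ang",a,"wheel",a-.081+.698)
E
```

```text
time: 7.12
position: [0.6621, -0.0714, 0.0806]
orientation: [0.978, 0.21, -0.001, 0.001]
wrist_force: [-5.2, -2.9, 3.3]
grip_width: 0.0229
time: 7.53
position: [0.6539, -0.0475, 0.0806]
orientation: [0.978, 0.21, -0.001, 0.001]
wrist_force: [-4.6, -5.6, 4.4]
grip_width: 0.0229
time: 7.95
position: [0.6413, -0.032, 0.0806]
orientation: [0.978, 0.21, -0.001, 0.001]
wrist_force: [-5.7, -4.5, 3.7]
grip_width: 0.0228
t7.95 pos [ 0.6413 -0.032   0.0806] yaw 0.423 F [-5.7 -4.5  3.7] grip 0.0228 -> shift mm [-10.5  66.3  -3.3] twist -0.006
rad 0.06444373913958358 ang 0.8331463551934308 wheel 1.4501463551934308
```

```bash
python3 -m jog '[[[-1,-2,0,0],[-1,-3,0,0],[-1,-3,0,0],[-1,-3,0,0],[-1,-3,0,0]]]'; python3 -m jog '[[[0,0,0,0],[0,0,0,0],[0,0,0,0],[0,0,-15,0],[0,0,-30,0]]]' 60 20;  python3 -m jog '[[[0,0,-25,0],[0,0,-50,0],[0,0,-60,0],[0,0,-60,0],[0,0,-60,0]]]'
python3 - <<'E'
from h import *
togo(.471,-.341,.17)
E
```

```text
time: 8.37
position: [0.6395, -0.0304, 0.0806]
orientation: [0.978, 0.21, -0.001, 0.001]
wrist_force: [-4.4, -5.2, 4.4]
grip_width: 0.0231
time: 8.78
position: [0.6389, -0.0282, 0.1092]
orientation: [0.978, 0.21, -0.001, -0.001]
wrist_force: [0.2, -0.2, 0.9]
grip_width: 0.0597
time: 9.2
position: [0.6399, -0.0287, 0.17]
orientation: [0.978, 0.21, 0.0, 0.0]
wrist_force: [0.5, 0.7, -1.1]
grip_width: 0.0597
t9.20 pos [ 0.6399 -0.0287  0.17  ] yaw 0.423 F [ 0.5  0.7 -1.1] grip 0.0597 -> shift mm [-2.823e+02  2.154e+02 -2.000e-01] twist 0.000
```

```bash
python3 -m jog '[[[-31,23,0,0],[-62,46,0,0],[-93,70,0,0],[-124,94,0,0],[-155,118,0,0]]]'; python3 -m jog '[[[-31,23,0,0],[-62,46,0,0],[-93,70,0,0],[-124,95,0,0],[-127,97,0,0]]]'; python3 -m jog '[[[0,0,0,0],[0,0,0,0],[0,0,0,0],[0,0,0,0],[0,0,0,0]]]'
python3 - <<'E'
from h import *
togo(.471,-.341,.045)
for n in("scene","top"):
    I,D=r.get_image(n);np.savez(f"pics/{n}7.npz",I=I,D=D);cv2.imwrite(f"pics/{n}7.png",I[:,:,::-1])
I=np.load("pics/top7.npz")["I"][:,:,::-1]
cv2.imwrite("pics/tz7.png",cv2.resize(I[150:252,205:365],None,fx=5,fy=5,interpolation=cv2.INTER_CUBIC)[:600])
E
```

```text
time: 9.62
position: [0.5446, -0.2005, 0.1676]
orientation: [0.978, 0.21, -0.001, -0.001]
wrist_force: [0.7, -0.7, -0.2]
grip_width: 0.0601
time: 10.03
position: [0.4671, -0.3452, 0.168]
orientation: [0.978, 0.207, -0.002, -0.0]
wrist_force: [-0.4, -0.0, 0.7]
grip_width: 0.0598
time: 10.45
position: [0.4715, -0.3394, 0.17]
orientation: [0.978, 0.211, -0.0, -0.0]
wrist_force: [0.1, -0.8, 0.3]
grip_width: 0.0603
t10.45 pos [ 0.4715 -0.3394  0.17  ] yaw 0.425 F [ 0.1 -0.8  0.3] grip 0.0603 -> shift mm [ -1.1   1.3 125. ] twist 0.000
```

View pics/scene7.png

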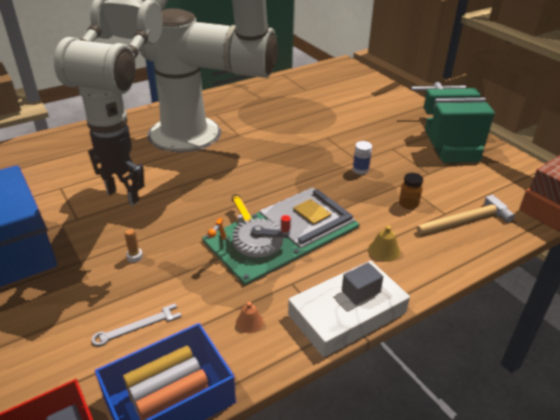

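View pics/tz7.png

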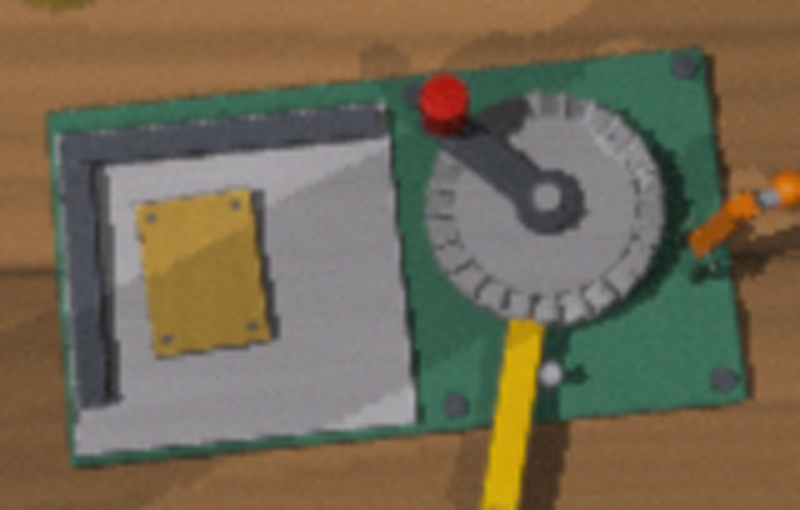

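Run:
```python
from h import *
I=np.load("pics/top7.npz")["I"]
h=cv2.cvtColor(I,cv2.COLOR_RGB2HSV)
m=cv2.inRange(h,(18,110,90),(30,255,255));m[:,:225]=0;m[:,262:]=0;m[:185]=0;m[225:]=0
cs,_=cv2.findContours(m,cv2.RETR_EXTERNAL,cv2.CHAIN_APPROX_NONE)
c=max(cs,key=cv2.contourArea)
W=np.array([ray("top",u,v,.030)[:2]*1000 for u,v in c[:,0,:]],np.float32)
q=cv2.minAreaRect(W);print(q);print(cv2.boxPoints(q))
P=lambda X,Y,z:(1000*ray("top",*zt(X,Y),z)[:2]).round(1)
print("xfence bed line",P(112,166,.02),P(388,140,.02))
print("yfence bed line",P(104,168,.02),P(119,400,.02))
print("yfence top line",P(93,165,.032),P(106,400,.032))
D=np.load("pics/top7.npz")["D"];C=cloud("top",D)
for row in (195,210,225): print([ (round(float(1000*C[row,u,1])),round(float(1000*C[row,u,2]))) for u in range(214,262,2)])
for col in (240,255,270): print([ (round(float(1000*C[v,col,0])),round(float(1000*C[v,col,2]))) for v in range(168,200,2)])
```

```text
((570.3077392578125, 95.94685363769531), (78.45741271972656, 58.96208572387695), 7.111587047576904)
[[527.73096  120.3445  ]
 [535.03064   61.836014]
 [612.8845    71.54921 ]
 [605.58484  130.0577  ]]
xfence bed line [629.8 144.5] [ 6.403e+02 -2.000e-01]
yfence bed line [628.8 148.7] [506.5 140.1]
yfence top line [627.6 152.4] [505.1 144.8]
[(183, -1), (174, 17), (166, 31), (161, 30), (156, 30), (151, 25), (147, 21), (141, 25), (136, 20), (131, 19), (125, 30), (119, 30), (114, 28), (109, 29), (104, 28), (99, 28), (94, 30), (89, 29), (83, 28), (78, 31), (73, 27), (69, 22), (63, 19), (58, 19)]
[(181, 3), (176, 1), (168, 17), (160, 31), (156, 28), (150, 32), (147, 20), (142, 16), (136, 22), (131, 22), (124, 30), (119, 31), (115, 27), (109, 32), (104, 29), (99, 25), (94, 30), (89, 27), (83, 31), (78, 27), (73, 30), (68, 28), (64, 19), (59, 18)]
[(181, 1), (177, -3), (168, 12), (160, 29), (154, 32), (150, 29), (145, 28), (141, 20), (136, 19), (131, 20), (125, 22), (121, 16), (116, 16), (110, 19), (105, 20), (100, 20), (95, 22), (90, 16), (85, 20), (79, 19), (74, 18), (69, 20), (64, 19), (59, 19)]
[(674, 1), (666, 10), (660, 13), (655, 11), (644, 33), (639, 29), (634, 32), (631, 20), (626, 18), (621, 18), (615, 21), (608, 29), (603, 28), (597, 30), (592, 30), (586, 32)]
[(671, 11), (664, 15), (659, 12), (648, 33), (643, 34), (639, 29), (635, 21), (631, 19), (625, 19), (620, 19), (614, 22), (609, 20), (601, 29), (597, 27), (591, 31), (586, 26)]
[(668, 16), (664, 13), (653, 33), (648, 32), (642, 33), (639, 24), (635, 18), (380, 1029), (625, 17), (619, 20), (613, 20), (608, 19), (602, 24), (598, 17), (592, 19), (586, 23)]
```

```bash
python3 -m jog '[[[-1,1.3,0,0.12],[-1,1.3,10,0.24],[-1,1.3,25,0.348],[-1,1.3,40,0.348],[-1,1.3,60,0.348]]]'; python3 -m jog '[[[0,0,20,0],[0,0,45,0],[0,0,60,0],[0,0,70,0],[0,0,70,0]]]'
python3 - <<'E'
from h import *
togo(.471,-.341,.04,.077)
I,D=r.get_image("scene")
cv2.imwrite("pics/s8.png",cv2.resize(I[170:280,70:200,::-1],None,fx=5,fy=5,interpolation=2))
E
```

```text
time: 10.97
position: [0.4715, -0.3426, 0.111]
orientation: [0.999, 0.038, 0.001, 0.001]
wrist_force: [1.1, -0.6, 0.7]
grip_width: 0.06
time: 11.38
position: [0.4694, -0.3407, 0.0379]
orientation: [0.999, 0.038, -0.001, -0.002]
wrist_force: [0.1, 0.4, -0.4]
grip_width: 0.0596
t11.38 pos [ 0.4694 -0.3407  0.0379] yaw 0.075 F [ 0.1  0.4 -0.4] grip 0.0596 -> shift mm [ 1.6  0.4 -2.1] twist -0.002
```

View pics/s8.png

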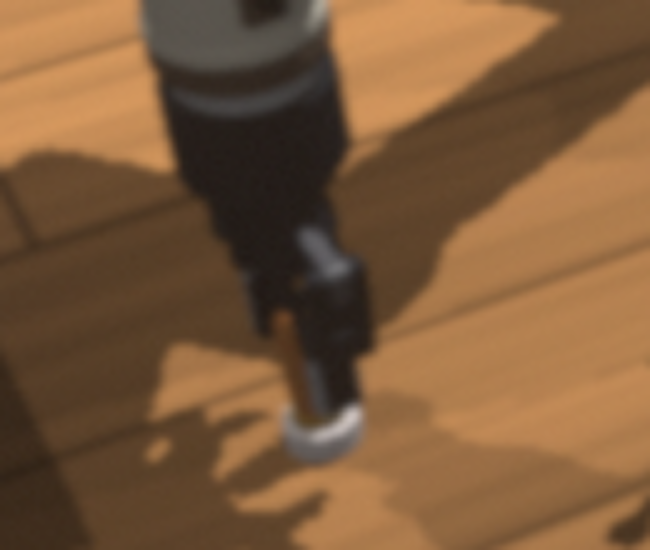

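Handle is between the fingers; close.

```bash
python3 -m jog '[[[0,0,0,0],[0,0,0,0],[0,0,0,0],[0,0,0,0],[0,0,0,0]]]' 0 80
python3 - <<'E'
from h import *
togo(.471,-.341,.04,.077)
E
python3 -m jog '[[[0,0,-20,0],[0,0,-45,0],[0,0,-80,0],[0,0,-110,0],[0,0,-110,0]]]'
python3 - <<'E'
from h import *
togo(.471,-.341,.04,.077)
for n in("scene","top"):
    I,D=r.get_image(n);np.savez(f"pics/{n}9.npz",I=I,D=D)
    I=I[130:240,70:200] if n=="scene" else I[180:280,390:510]
    cv2.imwrite(f"pics/{n}9.png",cv2.resize(I[:,:,::-1],None,fx=5,fy=5,interpolation=2))
E
```

```text
time: 11.85
position: [0.4714, -0.3433, 0.042]
orientation: [0.999, 0.037, 0.001, 0.001]
wrist_force: [-0.7, 1.0, 6.2]
grip_width: 0.0234
t11.85 pos [ 0.4714 -0.3433  0.042 ] yaw 0.075 F [-0.7  1.   6.2] grip 0.0234 -> shift mm [-0.2 -2.3  2. ] twist -0.002
time: 12.27
position: [0.4735, -0.3454, 0.1578]
orientation: [0.999, 0.038, 0.004, 0.005]
wrist_force: [1.7, -1.0, -0.1]
grip_width: 0.0235
t12.27 pos [ 0.4735 -0.3454  0.1578] yaw 0.075 F [ 1.7 -1.  -0.1] grip 0.0235 -> shift mm [ -3.1  -5.8 117.7] twist -0.002
```

View pics/scene9.png

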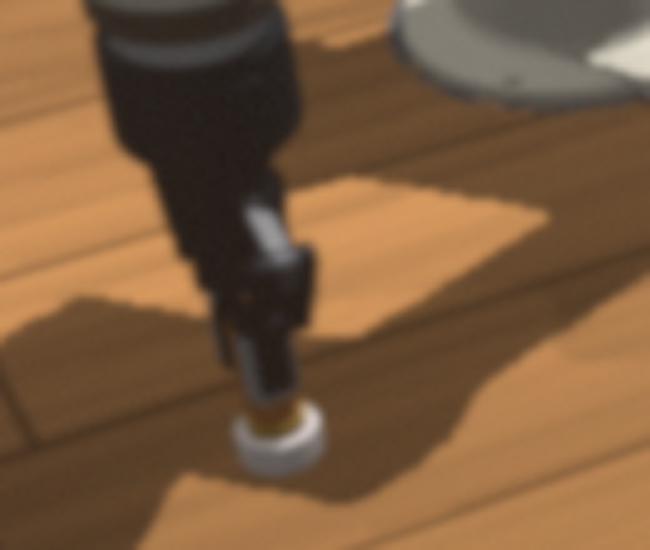

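```bash
python3 -c "
from h import *
togo(.578,.032,.17,.077)"; python3 -m jog '[[[15,-36,-5,0],[30,-73,-10,0],[44,-110,-15,0],[58,-147,-15,0],[73,-184,-15,0]]]'; python3 -m jog '[[[14,-36,0,0],[28,-72,0,0],[42,-108,0,0],[56,-144,0,0],[63,-182,0,0]]]';python3 -m jog '[[[0,0,0,0],[0,0,0,0],[0,0,0,0],[0,0,0,0],[0,0,0,0]]]';python3 -c "
from h import *
togo(.578,.032,.064,.077)"
```

```text
t12.37 pos [ 0.4711 -0.3429  0.1518] yaw 0.075 F [-0.5 -0.3 -1.8] grip 0.0233 -> shift mm [ 134.7 -365.8  -18.9] twist -0.002
time: 12.78
position: [0.5285, -0.1511, 0.1634]
orientation: [0.999, 0.037, -0.001, -0.001]
wrist_force: [0.1, -0.0, -0.7]
grip_width: 0.0234
time: 13.2
position: [0.5781, 0.0348, 0.163]
orientation: [0.999, 0.037, -0.001, -0.0]
wrist_force: [1.0, -0.5, -0.0]
grip_width: 0.0232
time: 13.62
position: [0.5783, 0.0316, 0.1647]
orientation: [0.999, 0.037, -0.001, -0.0]
wrist_force: [-0.5, -0.2, -0.4]
grip_width: 0.0232
t13.62 pos [0.5783 0.0316 0.1647] yaw 0.073 F [-0.5 -0.2 -0.4] grip 0.0232 -> shift mm [-1.000e-01 -4.000e-01  1.007e+02] twist -0.004
```

```bash
python3 -m jog '[[[0,0,20,0],[0,0,40,0],[0,0,60,0],[0,0,75,0],[0,0,80,0]]]'; python3 -m jog '[[[0,0,5,0],[0,0,10,0],[0,0,15,0],[0,0,18,0],[0,0,18,0]]]';python3 - <<'E'
from h import *
togo(.578,.032,.064,.077)
I,D=r.get_image("scene");cv2.imwrite("pics/s10.png",cv2.resize(I[150:290,210:370,::-1],None,fx=4,fy=4,interpolation=2))
E
```

```text
time: 14.03
position: [0.5765, 0.032, 0.0823]
orientation: [0.999, 0.037, -0.003, -0.0]
wrist_force: [-1.0, -0.5, -1.4]
grip_width: 0.0235
time: 14.45
position: [0.5786, 0.0328, 0.0671]
orientation: [0.999, 0.037, -0.0, -0.0]
wrist_force: [0.3, 0.6, -1.7]
grip_width: 0.0231
t14.45 pos [0.5786 0.0328 0.0671] yaw 0.075 F [ 0.3  0.6 -1.7] grip 0.0231 -> shift mm [-0.6  0.8  3.1] twist -0.002
```

View pics/s10.png

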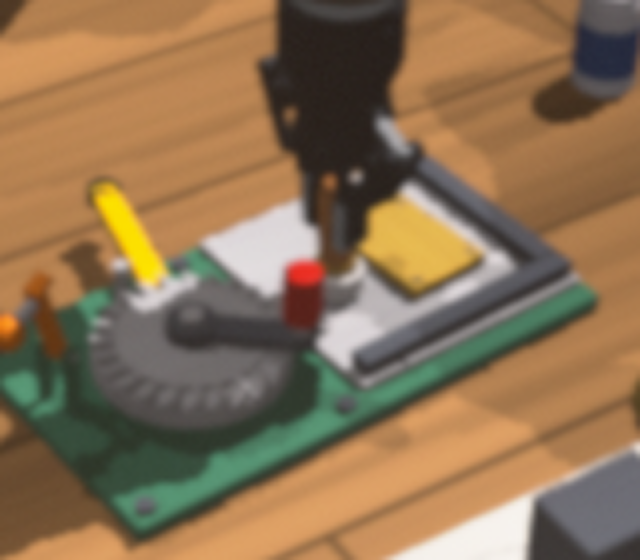

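```bash
python3 -m jog '[[[-2,0,3,0],[-2,-3,3,0],[-2,-6,3,0],[-2,-9,3,0],[-2,-12,3,0]]]'; python3 -m jog '[[[0,-3,0,0],[0,-6,0,0],[0,-9,0,0],[0,-12,0,0],[0,-15,0,0]]]';python3 - <<'E'
from h import *
togo(.578,.032,.064,.077)
I,D=r.get_image("top");cv2.imwrite("pics/t11.png",cv2.resize(I[130:250,205:365,::-1],None,fx=4,fy=4,interpolation=2))
I,D=r.get_image("scene");cv2.imwrite("pics/s11.png",cv2.resize(I[150:290,210:370,::-1],None,fx=4,fy=4,interpolation=2))
E
```

```text
time: 14.92
position: [0.5759, 0.0451, 0.0645]
orientation: [0.999, 0.038, 0.0, 0.0]
wrist_force: [0.0, 1.3, -1.6]
grip_width: 0.0233
time: 15.33
position: [0.5749, 0.0597, 0.0645]
orientation: [0.999, 0.038, 0.0, 0.0]
wrist_force: [-0.2, -2.7, -0.4]
grip_width: 0.0229
t15.33 pos [0.5749 0.0597 0.0645] yaw 0.075 F [-0.2 -2.7 -0.4] grip 0.0229 -> shift mm [ 1.  27.9  0.5] twist -0.002
```

View pics/s11.png

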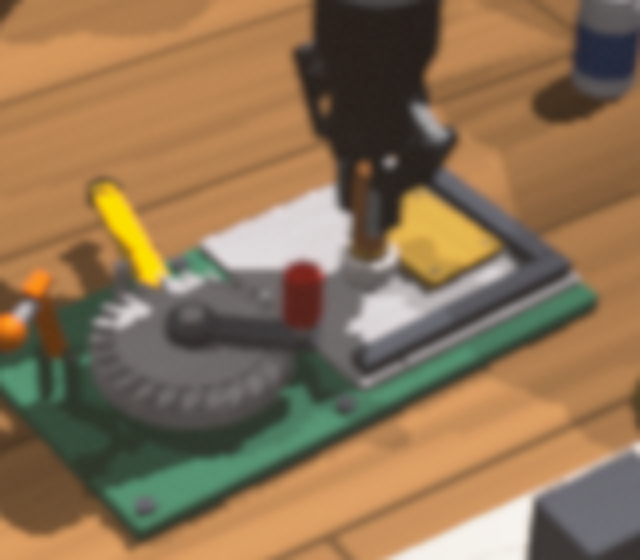

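View pics/t11.png

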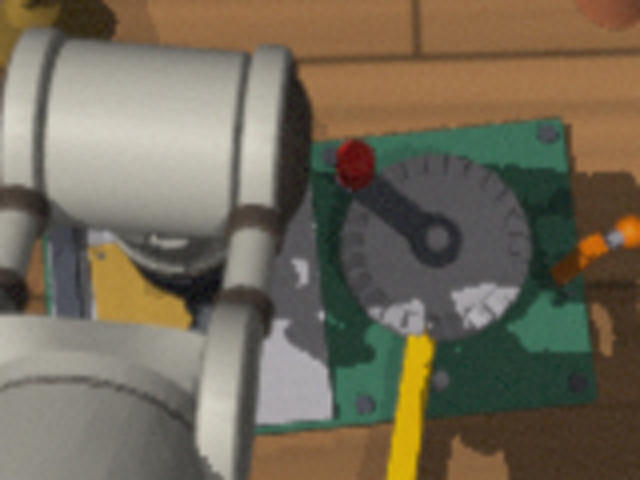

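```bash
for i in 1; do python3 -m jog '[[[0,-1,0,0],[0,-2,0,0],[0,-3,0,0],[0,-4,0,0],[0,-5,0,0]]]'; done;  python3 -m jog '[[[0,-1,0,0],[0,-2,0,0],[0,-3,0,0],[0,-3,0,0],[0,-3,0,0]]]'
```

```text
time: 15.85
position: [0.5743, 0.0646, 0.0643]
orientation: [0.999, 0.037, 0.0, 0.0]
wrist_force: [0.4, -2.3, 0.6]
grip_width: 0.0232
time: 16.27
position: [0.5741, 0.0675, 0.0643]
orientation: [0.999, 0.038, -0.0, 0.0]
wrist_force: [-0.3, -3.2, 0.2]
grip_width: 0.0236
```

```bash
python3 -m jog '[[[0,-1,0,0],[0,-2,0,0],[0,-3,0,0],[0,-3,0,0],[0,-3,0,0]]]'; python3 -c "
from h import *
I,D=r.get_image('scene');cv2.imwrite('pics/s12.png',cv2.resize(I[180:260,260:370,::-1],None,fx=7,fy=7,interpolation=2))"
```

```text
time: 16.68
position: [0.5733, 0.0695, 0.0642]
orientation: [0.999, 0.038, -0.001, 0.001]
wrist_force: [-1.5, -7.5, 1.4]
grip_width: 0.0227
```

View pics/s12.png

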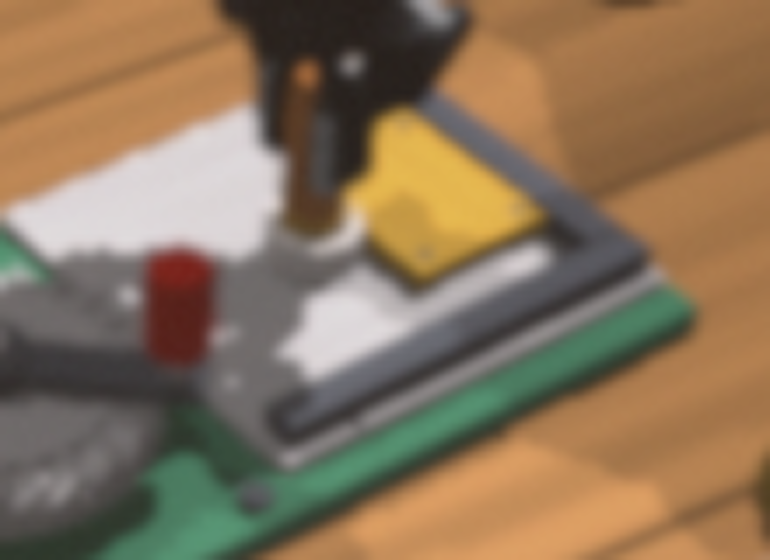

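```bash
python3 -m jog '[[[0,-1,0,0],[0,-1,0,0],[0,-1,0,0],[0,4,0,0],[0,12,0,0]]]';  python3 -m jog '[[[-10,0,0,0],[-25,0,0,0],[-40,0,0,0],[-55,0,0,0],[-70,0,0,0]]]'; python3 -m jog '[[[0,0,0,0],[0,-10,0,0],[0,-25,0,0],[0,-40,0,0],[0,-55,0,0]]]';python3 - <<'E'
from h import *
togo(.578,.032,.064,.077)
I,D=r.get_image("scene");cv2.imwrite("pics/s13.png",cv2.resize(I[180:260,260:370,::-1],None,fx=7,fy=7,interpolation=2))
I,D=r.get_image("top");cv2.imwrite("pics/t13.png",cv2.resize(I[130:250,205:365,::-1],None,fx=4,fy=4,interpolation=2))
E
```

```text
time: 17.15
position: [0.5744, 0.0595, 0.064]
orientation: [0.999, 0.038, -0.0, -0.001]
wrist_force: [0.2, -0.3, -0.5]
grip_width: 0.0231
time: 17.57
position: [0.5041, 0.0536, 0.0641]
orientation: [0.999, 0.037, -0.0, -0.001]
wrist_force: [-0.2, -0.0, -1.0]
grip_width: 0.0237
time: 17.98
position: [0.5019, 0.1096, 0.0646]
orientation: [0.999, 0.037, 0.001, -0.0]
wrist_force: [-0.3, 0.5, -0.7]
grip_width: 0.0235
t17.98 pos [0.5019 0.1096 0.0646] yaw 0.074 F [-0.3  0.5 -0.7] grip 0.0235 -> shift mm [70.1 83.   0.7] twist -0.003
```

View pics/s13.png

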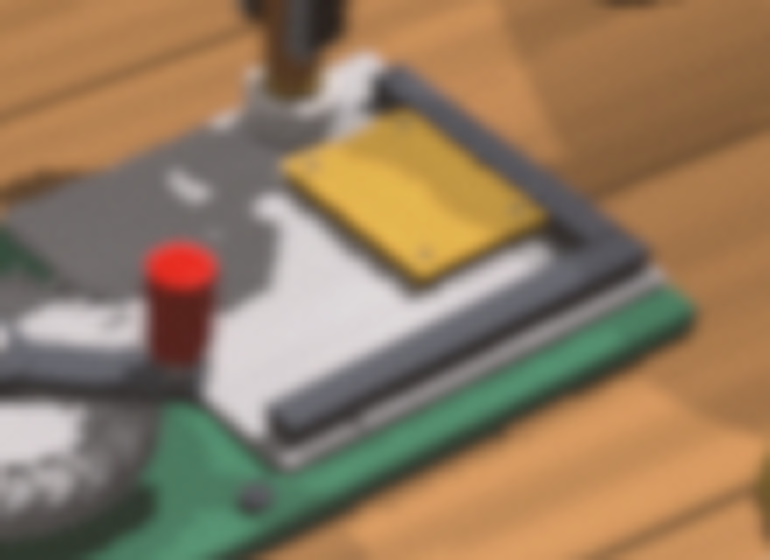

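View pics/t13.png

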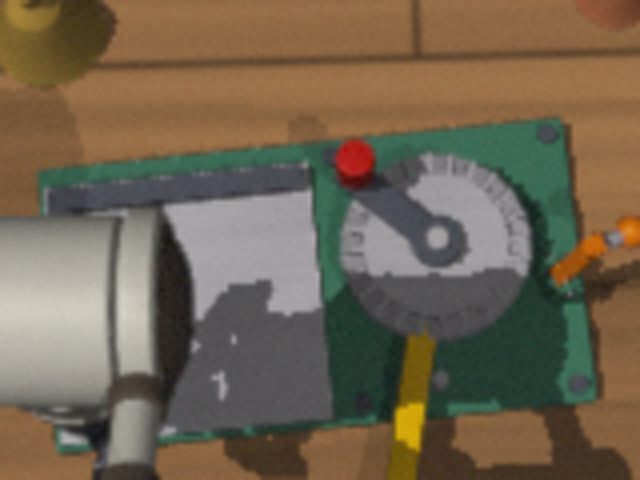

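Run:
```python
from h import *
Z=lambda X,Y:(260+(X+.5)/7-.5,180+(Y+.5)/7-.5)
for nm,p,z in(("-x-y",(283,163),.03),("-x+y",(403,108),.03),("+x-y",(424,280),.03),("+x+y",(552,215),.03),("foot top near rim L",(246,98),.038),("xf near inner top",(270,412),.032),("xf far inner top",(575,252),.032),("yf near top inner",(378,78),.032),("xf bed far",(548,245),.02),("pad",(288,110),.03)):
    print(nm,(1000*ray("scene",*Z(*p),z)[:2]).round(1))
```

```text
-x-y [529.9  86. ]
-x+y [525.  143.8]
+x-y [612.6  90.9]
+x+y [606.3 152.6]
foot top near rim L [498.   90.4]
xf near inner top [645.1   3.2]
xf far inner top [629.7 145. ]
yf near top inner [506.6 145.1]
xf bed far [609.9 149. ]
pad [503.6 106. ]
```

```bash
python3 -m jog '[[[2,0,0,0],[5,0,0,0],[8,0,0,0],[11,0,0,0],[14,0,0,0]]]';  python3 -m jog '[[[2,0,0,0],[4,0,0,0],[6,0,0,0],[8,0,0,0],[10,0,0,0]]]'
python3 - <<'E'
from h import *
togo(.578,.032,.064,.077)
I,D=r.get_image("scene");cv2.imwrite("pics/s14.png",cv2.resize(I[180:260,260:370,::-1],None,fx=7,fy=7,interpolation=2))
E
```

```text
time: 18.5
position: [0.5146, 0.1088, 0.0641]
orientation: [0.999, 0.037, -0.001, 0.0]
wrist_force: [-3.5, -0.9, -0.8]
grip_width: 0.0232
time: 18.92
position: [0.5246, 0.1099, 0.0641]
orientation: [0.999, 0.038, -0.0, 0.0]
wrist_force: [-2.1, -1.0, -1.5]
grip_width: 0.0236
t18.92 pos [0.5246 0.1099 0.0641] yaw 0.075 F [-2.1 -1.  -1.5] grip 0.0236 -> shift mm [47.4 81.7  0.1] twist -0.002
```

View pics/s14.png

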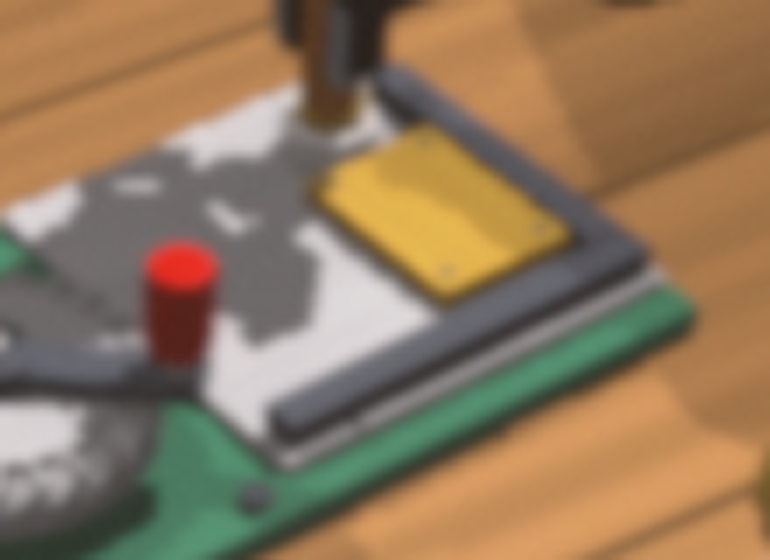

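```bash
python3 -m jog '[[[1,0,0,0],[2,0,0,0],[3,0,0,0],[4,0,0,0],[4,0,0,0]]]';  python3 -m jog '[[[1,0,0,0],[2,0,0,0],[3,0,0,0],[3,0,0,0],[3,0,0,0]]]'
```

```text
time: 19.38
position: [0.529, 0.1104, 0.0643]
orientation: [0.999, 0.037, 0.0, -0.0]
wrist_force: [-2.3, -0.6, -1.7]
grip_width: 0.024
time: 19.8
position: [0.532, 0.1106, 0.0644]
orientation: [0.999, 0.037, 0.0, -0.0]
wrist_force: [-1.0, 0.0, -0.9]
grip_width: 0.0235
```

```bash
python3 -m jog '[[[1,0,0,0],[2,0,0,0],[3,0,0,0],[3,0,0,0],[3,0,0,0]]]';  python3 - <<'E'
from h import *
togo(.578,.032,.064,.077)
I,D=r.get_image("scene");cv2.imwrite("pics/s15.png",cv2.resize(I[180:260,260:370,::-1],None,fx=7,fy=7,interpolation=2))
E
```

```text
time: 20.22
position: [0.5346, 0.1108, 0.0643]
orientation: [0.999, 0.038, -0.0, -0.0]
wrist_force: [-2.9, 0.1, -0.3]
grip_width: 0.0233
t20.22 pos [0.5346 0.1108 0.0643] yaw 0.075 F [-2.9  0.1 -0.3] grip 0.0233 -> shift mm [37.3 81.9  0.3] twist -0.002
```

View pics/s15.png

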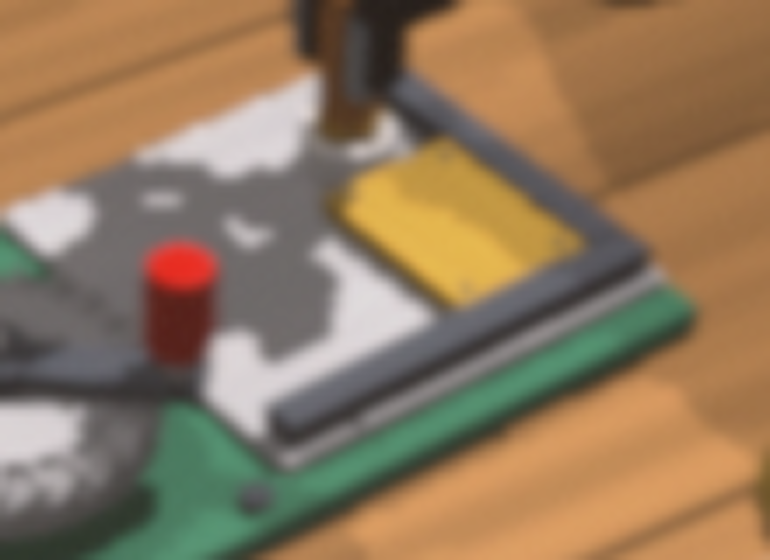

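Nearly there; press on until the force rises.

```bash
python3 -m jog '[[[1,0,0,0],[2,0,0,0],[2,0,0,0],[2,0,0,0],[2,0,0,0]]]'; python3 -m jog '[[[1,0,0,0],[2,0,0,0],[2,0,0,0],[2,0,0,0],[2,0,0,0]]]'
```

```text
time: 20.68
position: [0.535, 0.1109, 0.0637]
orientation: [0.999, 0.038, -0.002, 0.0]
wrist_force: [-7.1, -1.5, 2.3]
grip_width: 0.0233
time: 21.1
position: [0.5352, 0.1111, 0.0631]
orientation: [0.999, 0.038, -0.004, 0.0]
wrist_force: [-10.9, -1.7, 3.4]
grip_width: 0.0234
```

```bash
python3 -m jog '[[[-3,0,0,0],[-8,0,0,0],[-15,0,0,0],[-15,0,0,0],[-15,0,0,0]]]';  python3 -m jog '[[[0,10,0,0],[0,25,0,0],[0,40,0,0],[0,55,0,0],[0,65,0,0]]]'
python3 - <<'E'
from h import *
togo(.578,.032,.064,.077)
I,D=r.get_image("scene");np.savez("pics/scene16.npz",I=I,D=D);cv2.imwrite("pics/s16.png",cv2.resize(I[180:260,260:370,::-1],None,fx=7,fy=7,interpolation=2))
E
```

```text
time: 21.52
position: [0.524, 0.11, 0.0647]
orientation: [0.999, 0.037, 0.001, -0.0]
wrist_force: [0.1, -0.3, -1.4]
grip_width: 0.0229
time: 21.93
position: [0.5293, 0.0433, 0.0646]
orientation: [0.999, 0.037, 0.001, 0.0]
wrist_force: [-0.4, 0.3, -1.7]
grip_width: 0.0234
t21.93 pos [0.5293 0.0433 0.0646] yaw 0.074 F [-0.4  0.3 -1.7] grip 0.0234 -> shift mm [47.7 14.8  0.7] twist -0.003
```

View pics/s16.png

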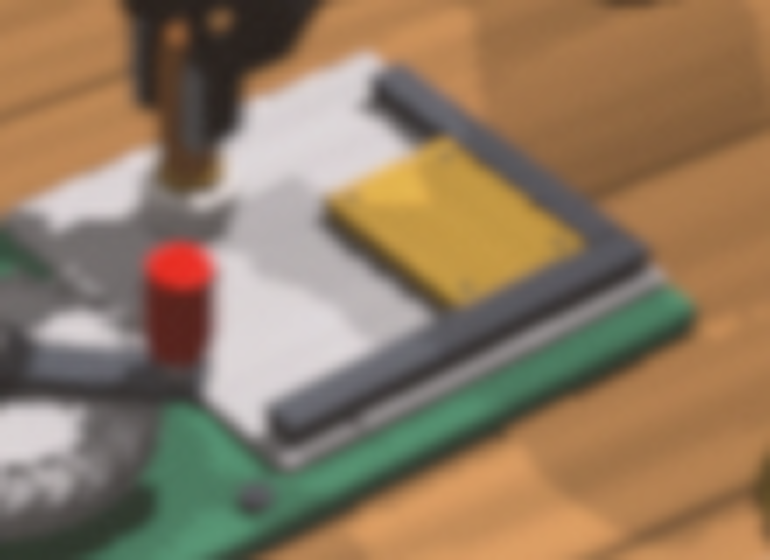

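```bash
python3 -c "
from h import *
togo(.597,.062,.064,.077)"; python3 -m jog '[[[15,0,0,0],[30,0,0,0],[45,0,0,0],[60,0,0,0],[69,0,0,0]]]';  python3 -m jog '[[[0,-3,0,0],[0,-6,0,0],[0,-9,0,0],[0,-12,0,0],[0,-14,0,0]]]'; python3 -c "
from h import *
togo(.597,.071,.064,.077)"
```

```text
t21.98 pos [0.5295 0.0421 0.0647] yaw 0.073 F [ 0.4 -1.8 -1. ] grip 0.0230 -> shift mm [ 68.7 -14.9   0.7] twist -0.004
time: 22.4
position: [0.5991, 0.0504, 0.0645]
orientation: [0.999, 0.037, 0.001, -0.0]
wrist_force: [-0.5, -0.6, -1.1]
grip_width: 0.0231
time: 22.82
position: [0.5956, 0.0649, 0.0642]
orientation: [0.999, 0.038, -0.0, -0.0]
wrist_force: [0.3, 0.3, -1.2]
grip_width: 0.0234
t22.82 pos [0.5956 0.0649 0.0642] yaw 0.075 F [ 0.3  0.3 -1.2] grip 0.0234 -> shift mm [ 1.8 -6.   0.2] twist -0.002
```

```bash
python3 -m jog '[[[0,-1,0,0],[0,-2,0,0],[0,-3,0,0],[0,-4,0,0],[0,-5,0,0]]]';  python3 -m jog '[[[0,-1,0,0],[0,-2,0,0],[0,-3,0,0],[0,-3,0,0],[0,-3,0,0]]]'
```

```text
time: 23.23
position: [0.596, 0.0693, 0.0643]
orientation: [0.999, 0.037, 0.0, 0.0]
wrist_force: [-0.4, -0.1, -0.7]
grip_width: 0.0236
time: 23.65
position: [0.5959, 0.0714, 0.0644]
orientation: [0.999, 0.038, 0.0, 0.001]
wrist_force: [0.0, -5.7, -0.1]
grip_width: 0.0235
```

```bash
python3 -m jog '[[[0,-1,0,0],[0,-2,0,0],[0,-2,0,0],[0,-2,0,0],[0,-2,0,0]]]';  python3 -m jog '[[[0,4,0,0],[0,10,0,0],[0,15,0,0],[0,15,-10,0],[0,15,-30,0]]]';python3 -m jog '[[[0,0,-30,0],[0,0,-60,0],[0,0,-70,0],[0,30,-70,0],[0,60,-70,0]]]'; python3 -m jog '[[[-15,36,0,0],[-30,72,0,0],[-44,108,0,0],[-58,144,0,0],[-73,180,0,0]]]'
python3 - <<'E'
from h import *
togo(.471,-.341,.07,.077)
I,D=r.get_image("scene");np.savez("pics/scene17.npz",I=I,D=D);cv2.imwrite("pics/s17.png",cv2.resize(I[180:260,260:370,::-1],None,fx=7,fy=7,interpolation=2))
I,D=r.get_image("top");np.savez("pics/top17.npz",I=I,D=D);cv2.imwrite("pics/t17.png",cv2.resize(I[150:250,205:365,::-1],None,fx=5,fy=5,interpolation=2))
E
```

```text
time: 24.07
position: [0.5959, 0.0719, 0.0646]
orientation: [0.999, 0.038, -0.0, 0.002]
wrist_force: [-1.3, -9.1, 0.6]
grip_width: 0.0234
time: 24.48
position: [0.5945, 0.0595, 0.0923]
orientation: [0.999, 0.037, -0.003, -0.001]
wrist_force: [-0.2, 0.2, -0.8]
grip_width: 0.0238
time: 24.9
position: [0.602, 0.0002, 0.1659]
orientation: [0.999, 0.039, 0.001, 0.0]
wrist_force: [0.4, -1.1, -1.7]
grip_width: 0.0234
time: 25.32
position: [0.5411, -0.1867, 0.1641]
orientation: [0.999, 0.038, 0.0, -0.0]
wrist_force: [1.4, -0.7, -0.5]
grip_width: 0.0234
t25.32 pos [ 0.5411 -0.1867  0.1641] yaw 0.075 F [ 1.4 -0.7 -0.5] grip 0.0234 -> shift mm [-81.6 148.7  94. ] twist -0.002
```

View pics/s17.png

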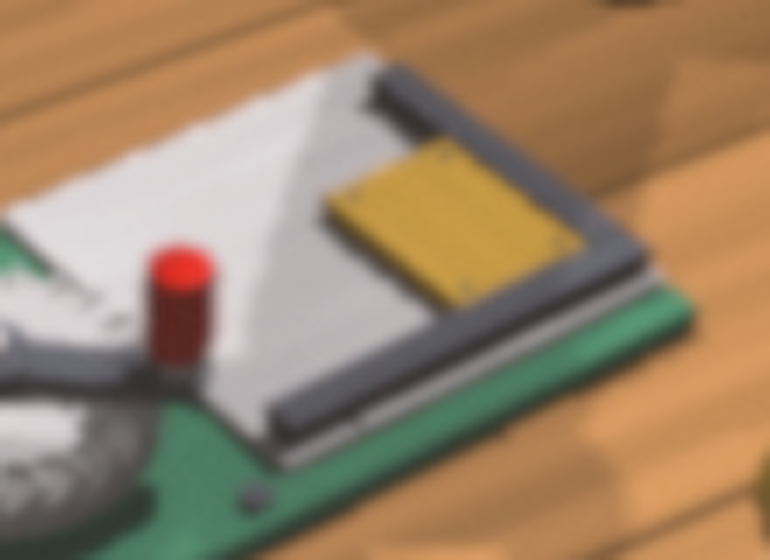

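View pics/t17.png

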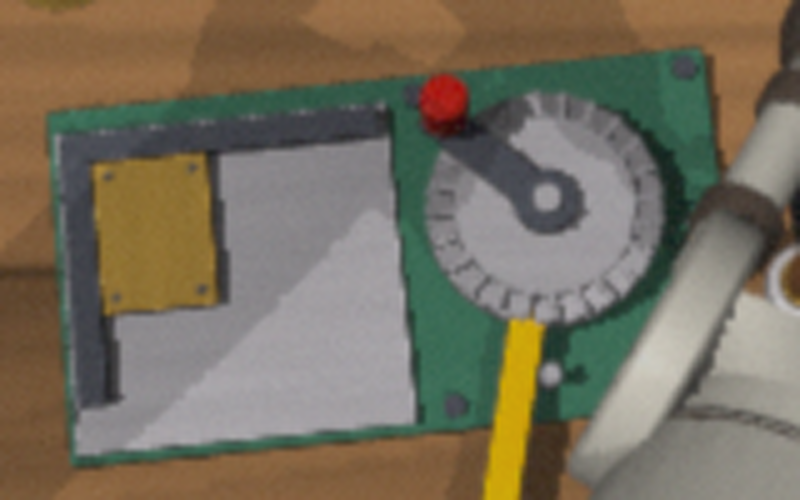

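Run:
```python
from h import *
I=np.load("pics/top17.npz")["I"]
h=cv2.cvtColor(I,cv2.COLOR_RGB2HSV)
m=cv2.inRange(h,(18,110,70),(30,255,255));m[:,:218]=0;m[:,255:]=0;m[:175]=0;m[218:]=0
c=max(cv2.findContours(m,0,cv2.CHAIN_APPROX_NONE)[0],key=cv2.contourArea)
W=np.array([ray("top",u,v,.030)[:2]*1000 for u,v in c[:,0,:]],np.float32)
print(cv2.minAreaRect(W))
# fence (dark) outer/inner lines: green base overall
g=cv2.inRange(h,(65,60,30),(95,255,255));g[:,:212]=0;g[:,360:]=0;g[:155]=0;g[250:]=0
# left edge of jig (y+), subpixel by rows
def edge(rows):
    P=[]
    for v in rows:
        u=np.nonzero(g[v])[0]
        if len(u):P.append(ray("top",u[0],v,.014)[:2]*1000)
    return np.array(P)
P=edge(range(178,238));k=np.polyfit(P[:,0],P[:,1],1);print("jig left edge deg",np.degrees(np.arctan(k[0])))
# plate edges: long sides fit
for s,side in(("left",0),("right",-1)):
    P=np.array([ray("top",np.nonzero(m[v])[0][side],v,.03)[:2]*1000 for v in range(184,209)])
    k=np.polyfit(P[:,0],P[:,1],1);print(s,np.degrees(np.arctan(k[0])))
# dark fence y: inner edge vs plate left, x fence: bottom edge slope beyond the plate
gr=cv2.cvtColor(I,cv2.COLOR_RGB2GRAY).astype(float)
P=[]
for u in range(251,280):
    col=gr[172:192,u];d=np.diff(col);i=d.argmax();P.append(ray("top",u,172+i+.5,.02)[:2]*1000)
P=np.array(P);k=np.polyfit(P[:,1],P[:,0],1);print("x fence line deg",-np.degrees(np.arctan(k[0])),"x at y=117:",np.polyval(k,117))
print("plate corners",cv2.boxPoints(cv2.minAreaRect(W)))
```

```text
((592.1039428710938, 120.64269256591797), (79.8534927368164, 60.37445068359375), 4.764340400695801)
jig left edge deg 28.045710905375362
left 5.099939325018065
right 4.415304884735036
x fence line deg 4.489832482896602 x at y=117: 632.2789483796009
plate corners [[549.80786  147.4094  ]
 [554.8224    87.243546]
 [634.4       93.87599 ]
 [629.3855   154.04184 ]]
```

```bash
python3 -m jog '[[[-20,36,0,0],[-40,72,0,0],[-60,108,0,0],[-80,144,0,0],[-82,150,10,0]]]'; python3 -m jog '[[[0,0,15,0],[0,0,35,0],[0,0,55,0],[0,0,70,0],[0,0,75,0]]]';python3 -m jog '[[[0,0,0,0],[0,0,0,0],[0,0,0,0],[0,0,0,0],[0,0,0,0]]]'
python3 - <<'E'
from h import *
togo(.471,-.342,.042,.077)
I,D=r.get_image("scene");cv2.imwrite("pics/s18.png",cv2.resize(I[170:280,70:200,::-1],None,fx=5,fy=5,interpolation=2))
E
```

```text
time: 25.83
position: [0.4701, -0.3471, 0.1564]
orientation: [0.999, 0.035, 0.001, 0.003]
wrist_force: [0.8, 0.1, -0.2]
grip_width: 0.0231
time: 26.25
position: [0.4703, -0.3386, 0.0759]
orientation: [0.999, 0.038, -0.002, -0.002]
wrist_force: [-0.9, 0.8, -2.2]
grip_width: 0.0234
time: 26.67
position: [0.472, -0.3418, 0.0805]
orientation: [0.999, 0.038, 0.001, 0.001]
wrist_force: [0.5, 0.8, -2.0]
grip_width: 0.0232
t26.67 pos [ 0.472  -0.3418  0.0805] yaw 0.075 F [ 0.5  0.8 -2. ] grip 0.0232 -> shift mm [-1.1  0.1 38.5] twist -0.002
```

View pics/s18.png

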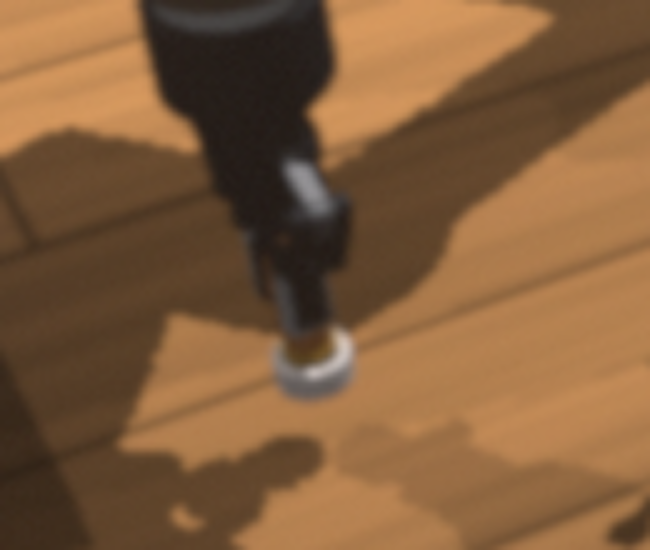

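```bash
python3 -m jog '[[[0,0,8,0],[0,0,16,0],[0,0,24,0],[0,0,31,0],[0,0,34,0]]]';python3 -m jog '[[[0,0,0,0],[0,0,1,0],[0,0,2,0],[0,0,3,0],[0,0,3,0]]]';python3 -m jog '[[[0,0,1,0],[0,0,1,0],[0,0,2,0],[0,0,2,0],[0,0,2,0]]]'
```

```text
time: 27.13
position: [0.4705, -0.3403, 0.0432]
orientation: [0.999, 0.037, -0.001, -0.001]
wrist_force: [-0.5, -0.7, -1.2]
grip_width: 0.0232
time: 27.55
position: [0.4715, -0.3413, 0.0424]
orientation: [0.999, 0.037, 0.0, 0.0]
wrist_force: [0.1, -0.7, -1.3]
grip_width: 0.0235
time: 27.97
position: [0.4717, -0.3417, 0.042]
orientation: [0.999, 0.038, 0.0, 0.0]
wrist_force: [-3.7, 2.6, 10.1]
grip_width: 0.0229
```

Contact with the bench (10 N). Release and retreat upward.

```bash
python3 -m jog '[[[0,0,-1,0],[0,0,-1,0],[0,0,-1,0],[0,0,-1,0],[0,0,-1,0]]]' 30; python3 -m jog '[[[0,0,0,0],[0,0,0,0],[0,0,0,0],[0,0,0,0],[0,0,0,0]]]' 65;python3 -m jog '[[[0,0,-15,0],[0,0,-35,0],[0,0,-60,0],[0,0,-90,0],[0,0,-120,0]]]'; python3 -m jog '[[[0,0,0,0],[0,0,0,0],[0,0,0,0],[0,0,0,0],[0,0,0,0]]]'
python3 - <<'E'
from h import *
togo(.471,-.342,.042,.077)
for n in("scene","top"):
    I,D=r.get_image(n);np.savez(f"pics/{n}20.npz",I=I,D=D);cv2.imwrite(f"pics/{n}20.png",I[:,:,::-1])
E
```

```text
time: 28.38
position: [0.4713, -0.3411, 0.0411]
orientation: [0.999, 0.037, -0.0, -0.0]
wrist_force: [0.5, -0.6, 0.1]
grip_width: 0.0301
time: 28.8
position: [0.4714, -0.3412, 0.0413]
orientation: [0.999, 0.037, 0.0, -0.0]
wrist_force: [0.3, -0.7, -0.0]
grip_width: 0.0649
time: 29.22
position: [0.471, -0.3408, 0.1621]
orientation: [0.999, 0.037, -0.0, -0.0]
wrist_force: [-0.6, -0.7, 0.0]
grip_width: 0.0651
time: 29.63
position: [0.4706, -0.3404, 0.1594]
orientation: [0.999, 0.037, -0.001, -0.001]
wrist_force: [-0.4, -0.4, -0.0]
grip_width: 0.0648
t29.63 pos [ 0.4706 -0.3404  0.1594] yaw 0.075 F [-0.4 -0.4 -0. ] grip 0.0648 -> shift mm [  0.5   2.  117.4] twist -0.002
```

View pics/scene20.png

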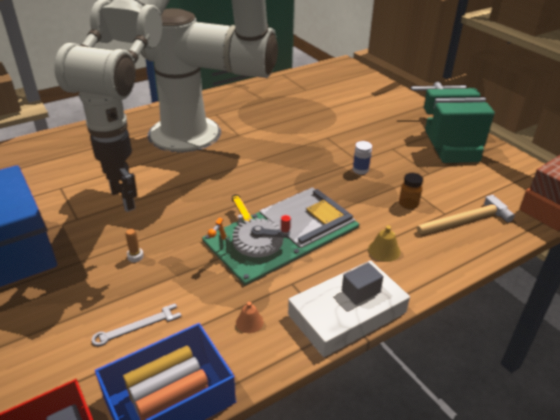

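View pics/top20.png

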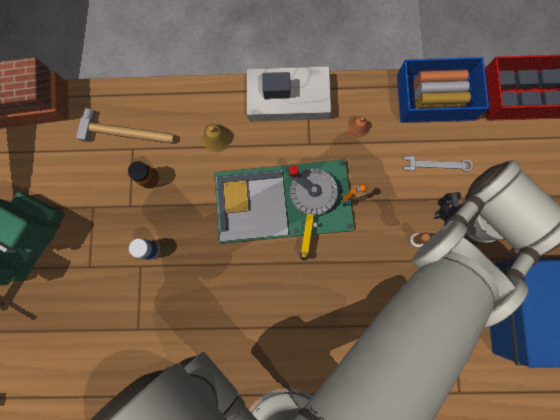

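```bash
python3 -c "
from cell import r
r.job_done(); print(r.get_state()['time'])"
```

```text
the job is handed in; nothing more can be done
the job is handed in; nothing more can be done
```

The job is handed in; the robot's clock last read about 29.7 s against the 72 s limit. As far as I can tell every step is done, but handing in gave no verdict.

- **Pawl:** I gripped the orange ball, carried it over the hinge and released it. It stayed up in every later picture.
- **Wheel:** I carried the red knob round to a computed turn of about 1.48 rad of 1.5. The yellow finger swung clear and sits at the stop pin.
- **Plate:** I pushed with the pusher's white foot towards one fence, then the other, and pressed once more on the first. The force rose from about 2–3 N while sliding to 9–11 N at each fence.
- **Pusher:** I set it down upright at its starting spot, off the jig. It touched the bench with 10 N, I released it, and it stood straight in the last pictures.

**Last checks:**
- The top camera gave the plate's angle as 4.8° against 4.5° for the fence, about 0.005 rad apart.
- The plate's +x edge and that fence agreed within about 1 mm.
- I did not measure contact with the +y fence as a distance. It rests on the push force and the pictures, which show no gap.
- My first estimate of the corner was about 4 mm short in y compared with where the push met the fence; I went by the push.
- One automatic check failed: a line fit to the jig's left edge gave a useless 28°, so I ignored it.
- The other things on the bench look unmoved in the pictures; I did not measure them.

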